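Shut and latch a bench dust extractor after a filter change

ROBOT

A 6-joint arm with a two-finger parallel gripper is mounted at the origin on the work surface. World frame = base frame: x ahead of the robot, y to its left, z up, the work surface at z = 0. Lengths are in mm, angles in rad, forces in N, time in s.
With the tool pointing down it reaches from about 350 to 975 mm from the base axis. Payload 7.1 kg.
Tool frame: the origin (TCP) lies at the centre of the arm's flange, where the gripper is bolted on; the fingertips stand 182 mm ahead of it and the grasp point (between the pads) lies 163 mm ahead of it; x points along the fingers, y is the direction in which the jaws open and shut, and the axes are right-handed (so a half turn about x gives the same grasp; the last joint's range is limited). The gripper opens to 88 mm and grips with 3 to 60 N. Pads are 20 mm wide; open, the fingers measure 115 mm over their backs; the gripper's body (75 mm by 178 mm) begins 61 mm behind the grasp point.
Start: joints at [-1.125, 0.423, 1.63, -0, 1.089, -0.019], TCP at [280.167, -558.671, 404.675] pointing down, gripper open.
Joint ranges: [-3, 3], [-0.9, 2.11], [0.09, 2.58], [-1.31, 4.45], [0.11, 2.69], [-2.54, 2.54]. Speed limits (rad/s): [2.39, 2.39, 3.01, 3.14, 3.14, 3.14].

INTERFACE

Orientations are given as a rotation vector (axis times angle).
In Python, from workcell import readout, viewer, workorder, models gives the robot as it stands. The module is installed in compiled form; this text tells all that it offers.
- The arm moves only by the tool apply_moves, never from a script. Its argument "commands" is a list that holds one entry, the list of rows, each a list of 4 numbers: the shift along the world's x, y, z in m, then the turn about the world's z in rad. A call has 1 to 8 rows; each row is the pose to reach, as a shift and turn from the pose commanded when the call began; what a row does not reach only later rows make up. A row lasts 1/8 s, in which the tool goes at most 62.5 mm and 10.7 degrees, less where a joint would pass 70% of its speed; a pose out of reach is approached as far as the arm can. A call with a gripper value outside its range is refused whole. "gripper" is the finger opening in m, from 0 to 0.0878, set as the call begins (left out, the last holds). The fingers move at their own pace and stop on an object; the grip force is fixed at half the most. Time passes only in rows, so rows that repeat a pose let the fingers close. It gives the time, the measured TCP pose, the force and the opening at its end, in the units of the state.
- readout.get_obs(): the state, without advancing time (a new reading comes with each control period).
- viewer.get_image(name): name is "scene" or "top" or "wrist"; returns a dict with "color" (384x512x3 uint8, red, green, blue), "vertical_fov" (degrees; the focal length in pixels is half the picture's height over the tangent of half this angle, whatever the lens; pixels are square), "cx", "cy" (the principal point, pixels), "rvec" (rotation vector, rad) and "tvec" (3), from world to camera coordinates, as OpenCV has them. Camera axes: x right, y down, z forward; pixel columns grow to the right and rows downward; lengths in mm; the calibration is good to about 2 mm. The wrist camera is an equidistant fisheye: a pixel r from the principal point sees the ray r / f radians off the axis. A picture is of the moment at which its call begins. There is no depth.
- workorder.close_job(): hands the job in, once; it reports no verdict.
Trained networks look in the newest picture that a camera, given by its name, has taken for a name from the list of things; names that differ only in an ending like _2 or _b are one class to them, and where a whole thing is asked for, a point or a joint stands for the part that bears it (a point fixed in the world has none). Each returns a list of dicts, best first, with "conf" (0 to 1); they miss things now and then, are a little off and sometimes report something else, mostly with a low value. They report only what shows in the picture. A call takes as long as a camera call.
- models.search_frame(camera, label): "position" ([x, y, z] in mm, in world coordinates, good to about 4 mm: the middle of the surface that is visible of it).
- models.place_of(camera, label): "position" ([x, y, z] in mm, in world coordinates, good to about 4 mm: a listed point, or the origin of a listed thing).
The state is a dict: "t": time; "qpos": joint angles; "qvel": joint speeds; "joint_torque": joint torques, N m; "ee_pos": TCP position; "orientation": TCP orientation; "ft_force": force on the tool from outside, world axes, zero at the start; "moment": the same for the moment, N m; "width": finger opening in mm.
Only numpy, scipy, OpenCV 4.12 (cv2) and the standard library are available. Lean on these libraries where they do the work, as an engineer would, in place of code of your own. Each camera call takes 0.05 s, during which the arm holds its last target.

TASK

The filter has been changed, so shut the dust extractor: swing its lid down onto the rubber seal, lift the wire loop of the draw latch over the lid's keeper and pull the loop down by hand until you feel it bear lightly on the keeper behind its lip. Only then press the lever down over centre until it snaps flat, and leave it latched. Work by feel: never more than about 15 N on the loop or 25 N on the lid or the lever, and leave the other things on the bench where they lie.

Things in the scene. Friction and masses are not known exactly. Their poses are not given: they have to be found in the camera images.
- extractor: Blue sheet-steel bench dust extractor, fixed, 230 deep (x) by 280 wide (y), open rim 107 above the bench; the draw latch is in the middle of its front. Origin: centre of its underside, on the bench. Own axes: -x is the outward normal of the front face (face at x = -115), +y along the front, z up.
- latch_mark (a point): Where the lever's pivot axis (along y) nominally is: the extractor's frame at x = -130, y = 0, z = 95, same axes; 15 out from the front face. The latch stands on packing washers, so the real pivot, and with it lever and loop, lies up to 2 mm further out or in along x.
- lid (a joint): Hinge of the grey lid, on the extractor's back edge: axis along y at x = +115, z = 117 in the extractor's frame. 0 = resting lightly on the rubber seal, positive = opened upward (rad). Friction (2 N m) keeps it at any angle. The latch draws it 3 to 9 mm further down onto the springy seal (about 5 N per mm at the front edge): it then reads -0.012 to -0.04.
- lid_shell: The lid's sheet metal, 230 by 280 by 26 thick, 0.65 kg, with the steel keeper in the middle of its front face. Origin: middle of the hinge axis, turning with the lid; at lid = 0 its axes are the extractor's. Front face at x = -230, underside z = 0, top z = +26.
- keeper_mark (a point): Nominal place of the keeper's arm, fixed on the lid (axes of lid_shell): the arm's top at x = -241, y = 0, z = 12 in lid_shell. The keeper is an upturned hook 20 wide (y): the arm runs from the lid's face out to x = -248; at its end a lip (x = -248 to -245) stands 3 above the arm. It is screwed in slots: its real height is up to 3 mm above or below the mark.
- lever (a joint): Latch lever. 0 = closed, handle flat along the front pointing down; grows as the handle swings outward (1.57 = straight out) and up; stop at 2.3 rad. Stays where left (0.02 N m). With the loop hooked it resists from somewhere between 1.6 and 0.7 rad downward, most near 0.6 (0.1 to 0.45 N m, depending on the keeper's height); below 0.1 to 0.2 it is over centre and snaps home.
- lever_handle: The lever's steel handle, a plate 24 wide (y), 54 long, 3 thick. Origin: on its outer face, 50 from the pivot axis; own z points along the handle towards the pivot, own -x is the normal of the outer face, the face to press on (it looks up when the lever points straight out). That face lies 8 off the pivot axis; the last 8 mm, beyond the origin, flare outward.
- loop (a joint): Hinge of the wire loop on the lever, axis along y, 17 from the lever's pivot axis; at lever = 0 it lies below the pivot, 7 degrees off straight down towards the extractor, and it turns with the lever. The loop's lean from vertical, outward positive, is loop minus lever (rad). Range -0.5 to 2.85. Light friction: it swings along with the lever unless the lip holds it.
- loop_wire: The wire loop, a rigid U of 4 mm steel wire: two parallel sides 38 apart over the outside, 47 long from the loop's hinge axis to the crossbar that joins them. Origin: middle of the crossbar; own y along it, own z along the sides, away from the loop's hinge. Hooked, the crossbar rests on the keeper's arm between lid and lip, its centre 2 above the arm's top.
- old_filter: Bystander: spent panel filter, card frame, 120 by 90 by 26, grey pleats. Origin: centre of its underside.
- brush: Bystander: bench brush, 170 long, lying. Origin: under its middle.
- pliers: Bystander: blue-handled pliers, 145 long, 14 high, lying. Origin: near the middle, on the bench.
- ring_dish: Bystander: white plastic dish, 84 across, 20 high. Origin: centre of its underside.
- ring_blank: Bystander: brass ring blank, 22 across, lying in the dish. Origin: centre of its underside.
- file_block: Bystander: dark wooden block, 90 by 50 by 32, with five needle-file handles standing 30 above it. Origin: centre of its underside.
- oil: Bystander: amber bottle, 42 across, 100 high, standing. Origin: centre of its underside.
- mallet: Bystander: yellow-headed mallet, 175 long, 36 high, lying. Origin: on the bench under the handle.

How it is judged:
By the outcome, as a careful person would: the job done as asked, in the order asked, and still so for the second after the job is handed in, with the robot touching nothing.
It also fails if it takes over 72 s, if anything falls off the work surface, if the arm or the gripper's body presses on something with over 40 N, if the wrist force passes 120 N, or if a joint passes its speed limit or range.

## Working session

There is one attempt and no reset: what is moved stays moved. The work goes in short steps, Python scripts to look and compute and a tool call to move; the robot and the scene stay as the last step left them, time stands still between calls to the robot, and variables do not carry over. Pictures are saved under pics/ and viewed, and the job is handed in when it is done.

Besides the shell and the picture viewer there is one more tool, called after ">>>" by a JSON object that holds its "fn" and its "kwargs", one argument or row to a line. apply_moves: Moves the arm, as the interface text tells. Its arguments: {"type":"object","properties":{"commands":{"type":"array","items":{"type":"array","items":{"type":"array","items":{"type":"number"}}}},"gripper":{"type":"number"}},"required":["commands"]}

```bash
mkdir -p pics; ls; cat > h.py <<'E'
import numpy as np, cv2
from workcell import readout, viewer, workorder, models
def snap(cam,name,crop=None,scale=1):
    im=viewer.get_image(cam); c=im["color"][:,:,::-1].copy()
    if crop: 
        x0,y0,x1,y1=crop; c=c[y0:y1,x0:x1]
    if scale!=1: c=cv2.resize(c,None,fx=scale,fy=scale,interpolation=cv2.INTER_CUBIC)
    cv2.imwrite("pics/%s.png"%name,c); return im
def st():
    o=readout.get_obs()
    print("t",round(float(o["t"]),3),"pos",np.round(o["ee_pos"],1),"rv",np.round(o["orientation"],3),"F",np.round(o["ft_force"],2),"M",np.round(o["moment"],2),"w",round(float(o["width"]),1),"q",np.round(o["qpos"],3))
    return o
def cam(im):
    R,_=cv2.Rodrigues(np.array(im["rvec"],float)); t=np.array(im["tvec"],float).ravel()
    f=im["color"].shape[0]/2/np.tan(np.radians(im["vertical_fov"])/2)
    return R,t,f,im["cx"],im["cy"]
def proj(im,P):
    R,t,f,cx,cy=cam(im); p=np.atleast_2d(P)@R.T+t
    return np.c_[f*p[:,0]/p[:,2]+cx, f*p[:,1]/p[:,2]+cy]
def ray(im,uv,fish=False):
    R,t,f,cx,cy=cam(im); d=np.array([uv[0]-cx,uv[1]-cy],float)
    if fish:
        r=np.hypot(*d); a=r/f; v=np.array([*(d/max(r,1e-9)*np.sin(a)),np.cos(a)])
    else: v=np.array([d[0]/f,d[1]/f,1.])
    return -R.T@t, R.T@(v/np.linalg.norm(v))
E
python3 - <<'E'
from h import *
st()
for c in ["scene","top","wrist"]:
    im=snap(c,"a_"+c,scale=1.5); R,t,f,cx,cy=cam(im); print(c,"C",np.round(-R.T@t),"fwd",np.round(R[2],2),f)
for c in ["scene","top"]:
    for l in ["extractor","latch_mark","lid_shell","keeper_mark","lever_handle","loop_wire","oil","mallet","brush","pliers","old_filter","ring_dish","file_block"]:
        r=models.place_of(c,l); print(c,l,[(np.round(d["position"]),round(d["conf"],2)) for d in r[:2]])
E
```

```text
pics
t 0.0 pos [ 280.1 -558.4  403.9] rv [ 1.963  0.466 -1.964] F [ 0.01 -0.33 -0.13] M [-0.03 -0.02  0.  ] w 87.6 q [-1.125  0.424  1.631  0.     1.089 -0.019]
scene C [1023. -855. 1064.] fwd [-0.35  0.62 -0.7 ] 478.4474131113624
top C [ 456.  -35. 1140.] fwd [ 0.1   0.02 -0.99] 401.96532737813095
wrist C [ 356. -521.  384.] fwd [-0.27 -0.14 -0.95] 297.3186396354542
scene extractor [(array([500., 105.,  -0.]), 0.86)]
scene latch_mark [(array([538., -13.,  94.]), 0.81), (array([716., 212.,   5.]), 0.41)]
scene lid_shell [(array([463., 215., 116.]), 0.75)]
scene keeper_mark [(array([528.,  27., 254.]), 0.62), (array([539., 386.,   1.]), 0.46)]
scene lever_handle []
scene loop_wire [(array([553., -49., 143.]), 0.58)]
scene oil [(array([539., 385.,   2.]), 0.67), (array([717., 212.,   2.]), 0.31)]
scene mallet [(array([ 366., -434.,   -5.]), 0.66)]
scene brush [(array([ 456., -214.,   -2.]), 0.55), (array([ 740., -325.,    2.]), 0.39)]
scene pliers [(array([ 646., -114.,   -3.]), 0.66), (array([ 583., -433.,   -3.]), 0.64)]
scene old_filter [(array([713., 210.,  -1.]), 0.8)]
scene ring_dish [(array([ 735., -334.,    1.]), 0.78)]
scene file_block [(array([ 582., -433.,   -2.]), 0.67)]
top extractor []
top latch_mark [(array([543., -18.,  96.]), 0.94)]
top lid_shell [(array([464., 211., 118.]), 0.78)]
top keeper_mark [(array([523.,  27., 258.]), 0.6)]
top lever_handle [(array([552., -56., 124.]), 0.7)]
top loop_wire [(array([553., -54., 144.]), 0.53)]
top oil [(array([540., 385.,   2.]), 0.59)]
top mallet [(array([ 368., -432.,   -2.]), 0.63)]
top brush [(array([ 458., -220.,   -0.]), 0.7)]
top pliers [(array([ 646., -120.,   -3.]), 0.56)]
top old_filter [(array([718., 214.,  -1.]), 0.59)]
top ring_dish [(array([ 735., -330.,   -1.]), 0.94), (array([ 645., -121.,    1.]), 0.59)]
top file_block [(array([ 581., -429.,   -3.]), 0.74), (array([552., -53., 142.]), 0.48)]
```

View pics/a_scene.png

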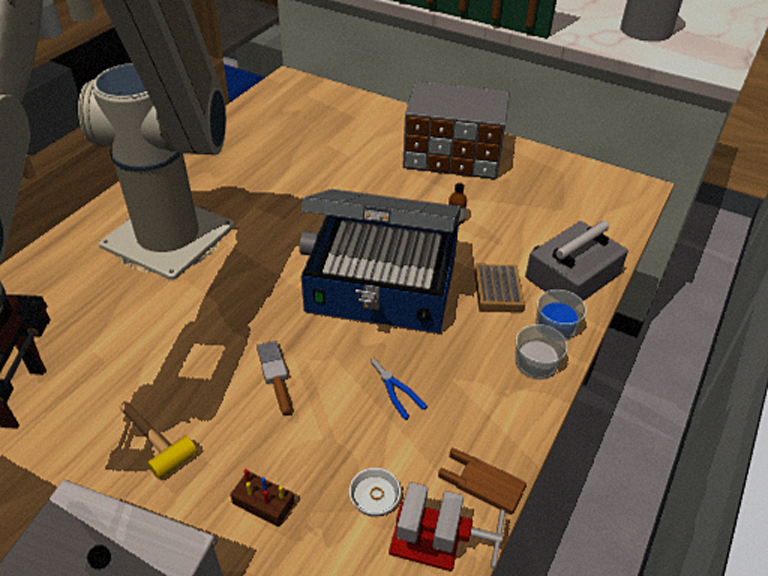

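View pics/a_top.png

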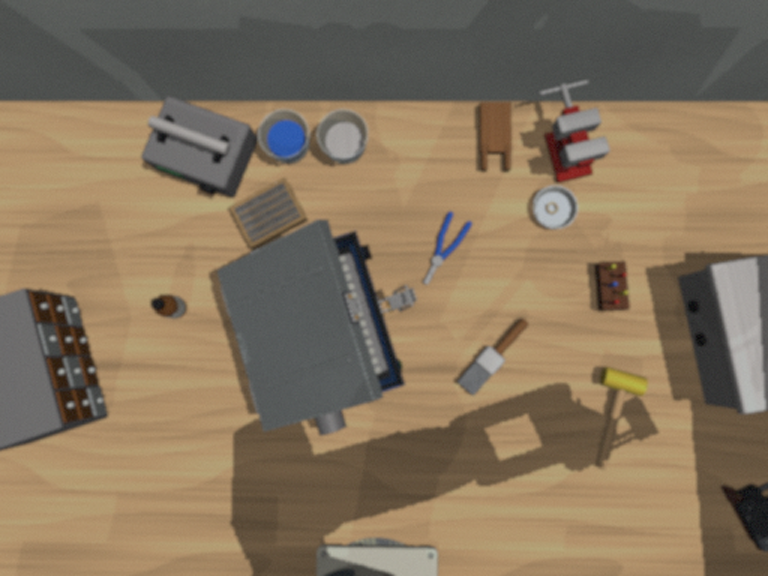

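View pics/a_wrist.png

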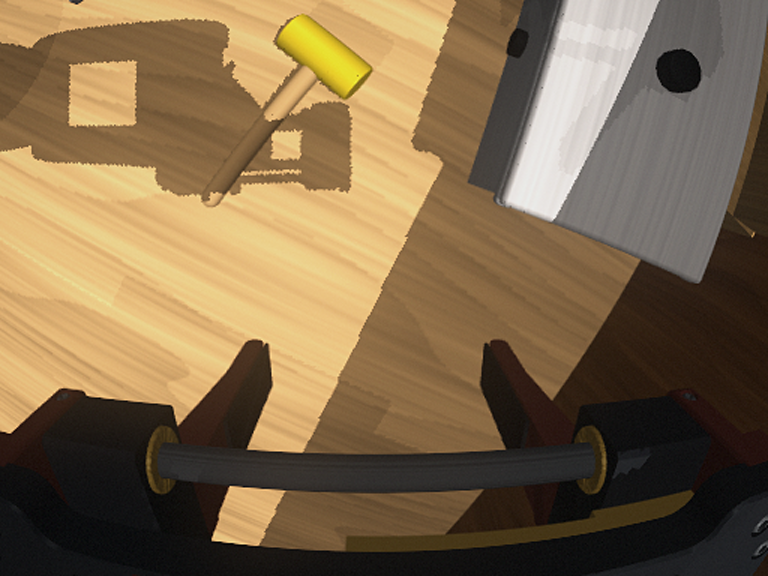

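```bash
python3 - <<'E'
from h import *
o=st(); R,_=cv2.Rodrigues(np.array(o["orientation"],float)); print(R.round(3))
ims=[viewer.get_image(c) for c in ["scene","top","wrist"]]
acc={}
for k in range(4):
  for c in ["scene","top"]:
    viewer.get_image(c)
    for l in ["extractor","latch_mark","lid_shell","keeper_mark","lever_handle","loop_wire"]:
        r=[d for d in models.place_of(c,l) if d["conf"]>.45]
        if r: acc.setdefault((l,c),[]).append(r[0]["position"])
for k,v in acc.items(): print(k,len(v),np.mean(v,0).round(1),np.std(v,0).round(1))
def big(im,n,box,s):
    x0,y0,x1,y1=box; cv2.imwrite("pics/%s.png"%n,cv2.resize(im["color"][y0:y1,x0:x1,::-1],None,fx=s,fy=s,interpolation=cv2.INTER_CUBIC))
big(ims[0],"b_scene",(190,115,320,225),5); big(ims[1],"b_top",(200,140,300,270),4)
st()
E
```

```text
t 1.45 pos [ 280.2 -558.7  404.7] rv [ 1.963  0.465 -1.963] F [ 0.38 -0.54 -0.01] M [ 0.03  0.   -0.02] w 88.0 q [-1.125  0.423  1.63   0.     1.089 -0.019]
[[ 0.     0.448 -0.894]
 [ 0.    -0.894 -0.448]
 [-1.    -0.    -0.   ]]
('extractor', 'scene') 3 [485.6  -1.7  -2. ] [ 20.  149.4   1.9]
('latch_mark', 'scene') 4 [539.  -13.6  95.4] [1.9 1.7 0.9]
('lid_shell', 'scene') 4 [460.6 215.6 115.6] [0.7 1.5 1.9]
('keeper_mark', 'scene') 4 [526.6  24.4 254. ] [0.7 1.2 2.2]
('loop_wire', 'scene') 3 [ 487.8 -179.4   93.6] [ 87.4 180.5  69.9]
('latch_mark', 'top') 4 [540.6 -18.6  94.2] [1.1 2.  0.8]
('lid_shell', 'top') 4 [462.7 212.2 116.9] [0.9 1.6 1.2]
('keeper_mark', 'top') 4 [526.6  27.5 257.3] [1.2 1.1 0.5]
('lever_handle', 'top') 4 [551.7 -53.7 124.1] [0.4 1.4 1.4]
('loop_wire', 'top') 3 [547.2  93.3  94.5] [  5.7 204.8  65.5]
('lever_handle', 'scene') 3 [543.  -29.2 165. ] [10.3 37.5 63.8]
t 4.4 pos [ 280.2 -558.7  404.7] rv [ 1.963  0.465 -1.963] F [-0.28 -0.43  0.58] M [-0.   -0.03 -0.01] w 88.2 q [-1.125  0.423  1.63   0.     1.089 -0.019]
```

View pics/b_scene.png

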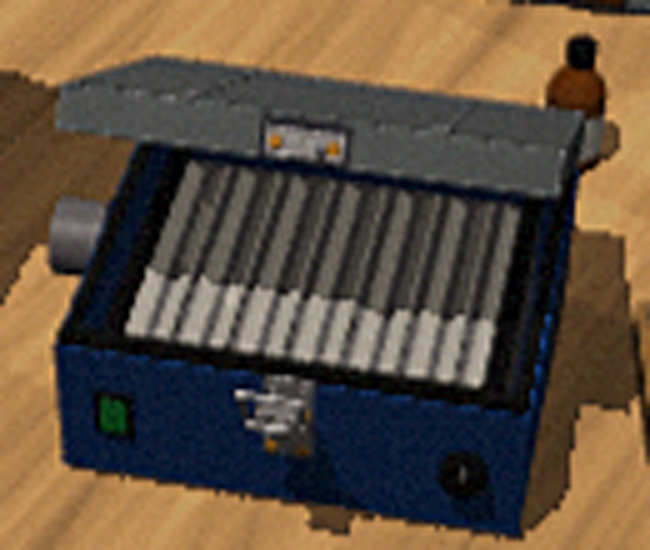

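View pics/b_top.png

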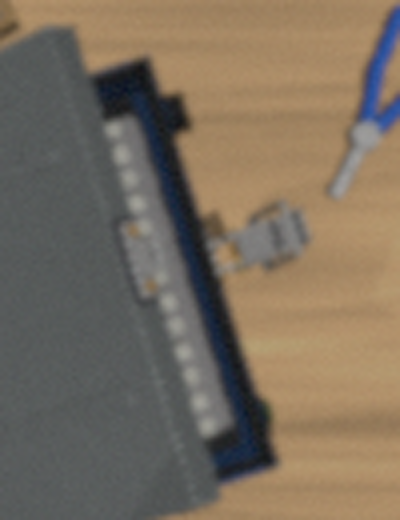

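>>> {"fn": "apply_moves", "kwargs": {
  "commands": [
    [[0.02,0.05,0.05,0.1],[0.05,0.1,0.08,0.28],[0.08,0.15,0.1,0.46],[0.1,0.2,0.1,0.64],[0.12,0.26,0.1,0.82],[0.14,0.32,0.1,1.0],[0.16,0.38,0.1,1.18],[0.18,0.44,0.1,1.36]]
  ],
  "gripper": 0
}}

```text
t: 5.4
ee_pos: [458.4, -122.5, 505.0]
orientation: [1.016, 1.32, -1.015]
ft_force: [0.5, -0.4, -0.6]
width: 11.3
```

>>> {"fn": "apply_moves", "kwargs": {
  "commands": [
    [[0.015,0.05,0,0.04],[0.03,0.1,0,0.075],[0.045,0.15,0,0.075],[0.05,0.191,-0.01,0.075],[0.05,0.191,-0.025,0.075],[0.05,0.191,-0.025,0.075]]
  ]
}}

```text
t: 6.15
ee_pos: [507.7, 66.2, 478.3]
orientation: [0.962, 1.349, -0.965]
ft_force: [-0.2, -0.1, 0.6]
width: 0.4
```

```bash
python3 - <<'E'
from h import *
o=st(); R,_=cv2.Rodrigues(np.array(o["orientation"],float)); print(R[:,1].round(3))
im=snap("wrist","c_wrist",scale=1.5)
for l in ["latch_mark","keeper_mark","lever_handle","loop_wire","lid_shell"]:
    print(l,[(np.round(d["position"]),round(d["conf"],2)) for d in models.place_of("wrist",l)[:1]])
E
```

```text
t 6.15 pos [507.7  66.2 478.3] rv [ 0.962  1.349 -0.965] F [-0.18 -0.14  0.56] M [-0.01 -0.1   0.01] w 0.4 q [ 0.107  0.172  1.801 -0.     1.171 -0.223]
[ 0.946  0.324 -0.003]
latch_mark []
keeper_mark []
lever_handle []
loop_wire []
lid_shell [(array([463., 217., 115.]), 0.71)]
```

View pics/c_wrist.png

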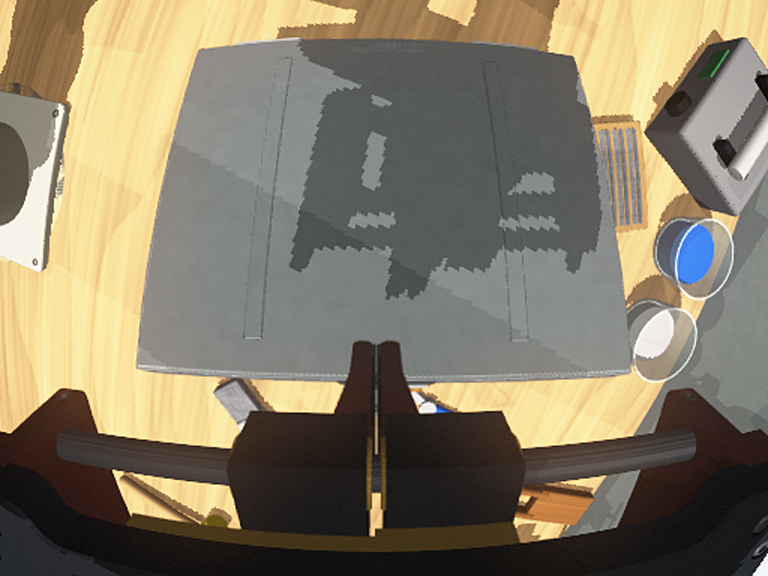

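>>> {"fn": "apply_moves", "kwargs": {
  "commands": [
    [[0,0,-0.02,0],[0,0,-0.036,0],[0,0,-0.042,0],[0.001,-0.002,-0.048,0],[0.001,-0.004,-0.053,0],[0.002,-0.006,-0.058,0],[0.003,-0.008,-0.063,0],[0.003,-0.01,-0.068,0]]
  ]
}}

```text
t: 7.45
ee_pos: [512.4, 56.2, 413.4]
orientation: [0.965, 1.343, -0.961]
ft_force: [0.7, -1.4, 9.6]
width: 0.8
```

>>> {"fn": "apply_moves", "kwargs": {
  "commands": [
    [[0.001,-0.003,-0.007,0],[0.002,-0.005,-0.014,0],[0.003,-0.008,-0.021,0],[0.004,-0.01,-0.028,0],[0.004,-0.013,-0.035,0],[0.005,-0.016,-0.042,0],[0.006,-0.018,-0.049,0],[0.007,-0.021,-0.056,0]]
  ]
}}

```text
t: 8.45
ee_pos: [519.7, 35.5, 357.1]
orientation: [0.966, 1.343, -0.96]
ft_force: [1.4, 3.1, 5.5]
width: 0.5
```

>>> {"fn": "apply_moves", "kwargs": {
  "commands": [
    [[0.0,-0.001,-0.004,0],[0.001,-0.002,-0.008,0],[0.001,-0.003,-0.012,0],[0.001,-0.004,-0.016,0],[0.002,-0.005,-0.02,0],[0.002,-0.006,-0.023,0],[0.002,-0.006,-0.025,0],[0.002,-0.006,-0.026,0]]
  ]
}}

```text
t: 9.45
ee_pos: [521.6, 29.7, 330.9]
orientation: [0.966, 1.344, -0.961]
ft_force: [1.7, 1.4, 5.9]
width: 0.3
```

>>> {"fn": "apply_moves", "kwargs": {
  "commands": [
    [[0,0,-0.001,0],[0,0,-0.002,0],[0,0,-0.003,0],[0,0,-0.004,0],[0,0,-0.005,0]]
  ]
}}

```text
t: 10.07
ee_pos: [521.8, 29.3, 326.2]
orientation: [0.965, 1.343, -0.961]
ft_force: [1.6, -1.9, 6.0]
width: 0.5
```

```bash
python3 - <<'E'
from h import *
st(); im=snap("scene","d_scene",(190,115,320,225),5)
print([(np.round(d["position"],1),round(d["conf"],2)) for d in models.place_of("scene","keeper_mark")[:1]])
E
```

```text
t 10.075 pos [521.8  29.3 326.2] rv [ 0.965  1.343 -0.961] F [ 1.57 -1.94  5.99] M [-0.39 -0.45 -0.02] w 0.5 q [ 3.300e-02  3.850e-01  1.914e+00 -1.000e-03  8.380e-01 -2.950e-01]
[(array([539.8, -16.4, 132.4]), 0.84)]
```

View pics/d_scene.png

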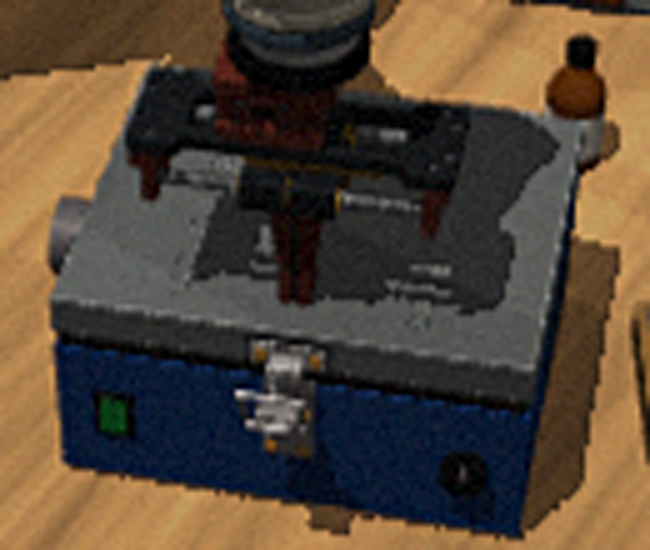

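>>> {"fn": "apply_moves", "kwargs": {
  "commands": [
    [[0,0,-0.0005,0],[0,0,-0.001,0],[0,0,-0.0015,0],[0,0,-0.002,0]]
  ]
}}

```text
t: 10.68
ee_pos: [521.8, 29.1, 324.5]
orientation: [0.965, 1.342, -0.961]
ft_force: [-0.4, -2.6, 12.5]
width: 0.1
```

>>> {"fn": "apply_moves", "kwargs": {
  "commands": [
    [[0,0,0.015,0],[0.002,-0.005,0.03,0],[0.01,-0.03,0.04,0],[0.02,-0.06,0.04,0],[0.03,-0.09,0.04,0],[0.041,-0.119,0.04,0],[0.041,-0.119,0.04,0],[0.041,-0.119,0.04,0]]
  ],
  "gripper": 0.02
}}

```text
t: 11.68
ee_pos: [561.0, -89.3, 363.0]
orientation: [0.964, 1.347, -0.964]
ft_force: [-0.3, 0.4, -0.5]
width: 20.3
```

```bash
python3 - <<'E'
from h import *
st(); im=snap("wrist","e_wrist",scale=1.5); snap("scene","e_scene",(190,115,320,225),5); snap("top","e_top",(200,150,300,250),5)
for l in ["latch_mark","keeper_mark","lever_handle","loop_wire"]:
  for c in ["wrist","top"]:
    print(l,c,[(np.round(d["position"],1),round(d["conf"],2)) for d in models.place_of(c,l)[:1]])
E
```

```text
t 11.675 pos [561.  -89.3 363. ] rv [ 0.964  1.347 -0.964] F [-0.25  0.41 -0.45] M [-0.03 -0.06  0.02] w 20.3 q [-0.179  0.393  1.79   0.     0.959 -0.508]
latch_mark wrist [(array([544.3, -16.7,  93.7]), 0.96)]
latch_mark top [(array([543.2, -16. ,  96.2]), 0.86)]
keeper_mark wrist [(array([537. , -16.7, 132.3]), 0.7)]
keeper_mark top [(array([540.5, -13.7, 131.1]), 0.8)]
lever_handle wrist [(array([551.3, -58.1, 125.4]), 0.79)]
lever_handle top [(array([552. , -53. , 125.8]), 0.57)]
loop_wire wrist [(array([551.5, -54.3, 143.9]), 0.96)]
loop_wire top [(array([549.9, -53.1, 141.9]), 0.58)]
```

View pics/e_wrist.png

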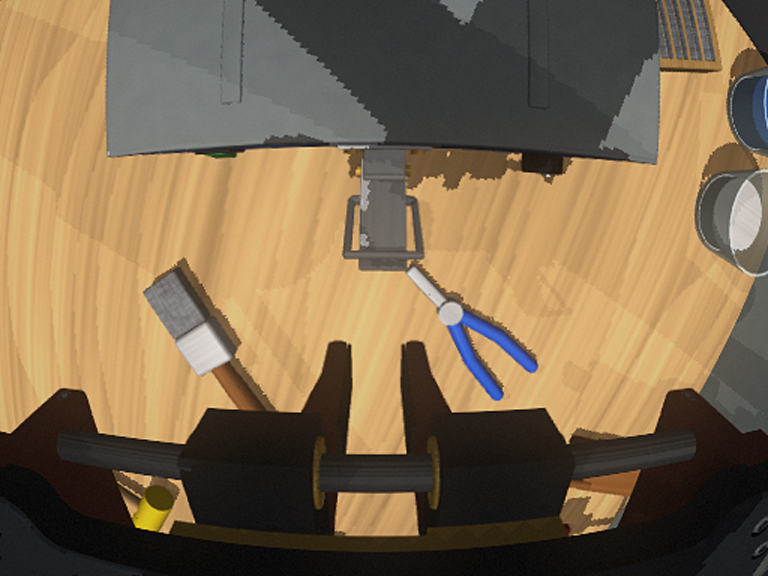

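View pics/e_scene.png

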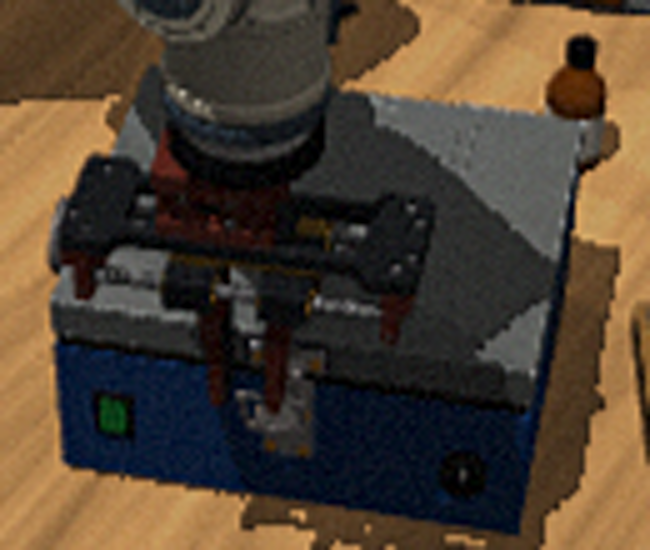

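View pics/e_top.png

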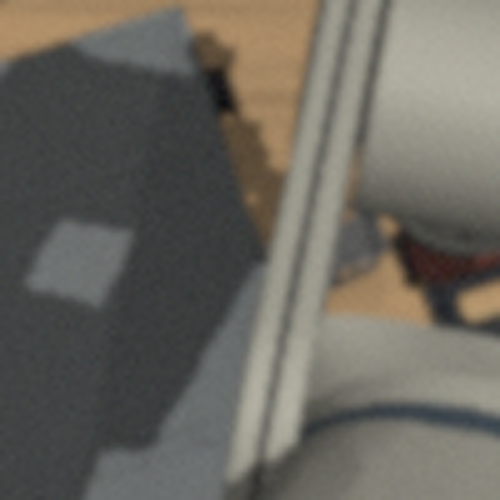

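```bash
cat >> h.py <<'E'
H=np.array([461.7,213.9]); U=np.array([.323,-.946]); Y=np.array([-.946,-.323])
def hit(im,uv,z,fish=True):
    c,d=ray(im,uv,fish); P=c+d*(z-c[2])/d[2]; return P
def ext(P): P=np.asarray(P); d=P[:2]-H; return np.array([115-d@U,d@Y,P[2]]).round(1)
E
python3 - <<'E'
from h import *
st(); im=viewer.get_image("wrist")
for uv,z in [((347,254),143),((423,254),143),((385,254),143),((376,345),182),((360,270),127),((407,270),127),((109,157),143),((657,164),143),((364,150),110),((404,150),110)]:
    P=hit(im,(uv[0]/1.5,uv[1]/1.5),z); print(uv,P.round(1),ext(P))
o=readout.get_obs(); print(ext(o["ee_pos"]))
print(cam(im)[2:])
for p in [(544,-16.5,95),(538.5,-15,131),(551.6,-55.5,125.6),(550.5,-54,143)]: print(ext(p))
E
```

```text
t 12.225 pos [561.2 -89.3 362.7] rv [ 0.963  1.347 -0.963] F [-0.28  0.09  0.04] M [-0.   -0.09 -0.02] w 19.5 q [-0.179  0.394  1.79   0.     0.959 -0.508]
(347, 254) [537.2 -57.9 143. ] [-166.5   16.4  143. ]
(423, 254) [570.3 -46.6 143. ] [-166.5  -18.6  143. ]
(385, 254) [553.8 -52.3 143. ] [-166.6   -1.1  143. ]
(376, 345) [558.8 -79.9 182. ] [-194.3    3.   182. ]
(360, 270) [546.1 -67.5 127. ] [-178.5   11.   127. ]
(407, 270) [568.4 -59.9 127. ] [-178.5  -12.5  127. ]
(109, 157) [406.8 -47.2 143. ] [-114.2  136.3  143. ]
(657, 164) [668.8  39.7 143. ] [-116.7 -139.7  143. ]
(364, 150) [528.7 -10.6 110. ] [-119.     9.2  110. ]
(404, 150) [548.1  -3.9 110. ] [-118.9  -11.4  110. ]
[-204.     3.8  362.7]
(np.float64(297.3186396354542), 250.39770659835594, 193.3229432716816)
[-129.5   -3.4   95. ]
[-126.3    1.3  131. ]
[-168.9    2.   125.6]
[-167.1    2.5  143. ]
```

>>> {"fn": "apply_moves", "kwargs": {
  "commands": [
    [[0.004,0.001,-0.015,0],[0.004,0.001,-0.03,0],[0.004,0.001,-0.044,0],[0.002,0.008,-0.044,0],[0.0,0.014,-0.044,0],[-0.002,0.02,-0.044,0],[-0.004,0.026,-0.044,0],[-0.005,0.03,-0.044,0]]
  ]
}}

```text
t: 13.28
ee_pos: [556.2, -59.0, 319.1]
orientation: [0.963, 1.347, -0.963]
ft_force: [-0.4, 0.1, 0.3]
width: 20.1
```

```bash
python3 - <<'E'
from h import *
o=st(); print(ext(o["ee_pos"])); im=snap("wrist","f_wrist",(180,60,340,240),3.3)
E
```

```text
t 13.275 pos [556.2 -59.  319.1] rv [ 0.963  1.347 -0.963] F [-0.35  0.07  0.29] M [-0.05 -0.06 -0.03] w 20.1 q [-0.127  0.443  1.836 -0.     0.861 -0.456]
[-173.7   -1.2  319.1]
```

View pics/f_wrist.png

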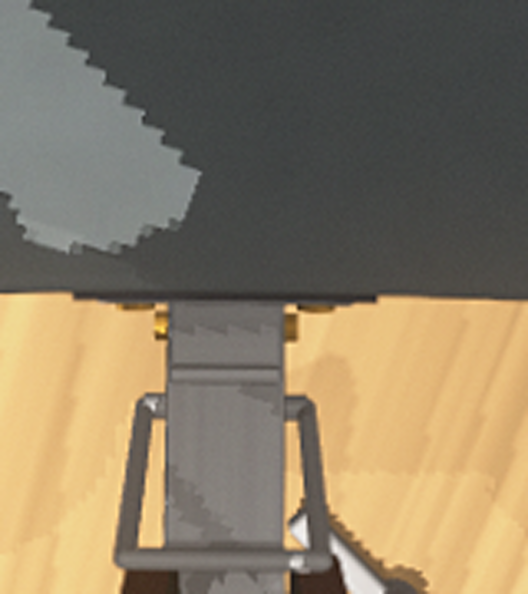

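>>> {"fn": "apply_moves", "kwargs": {
  "commands": [
    [[-0.001,0.004,0,0],[-0.003,0.008,0,0],[-0.004,0.012,0,0],[-0.005,0.016,0,0],[-0.007,0.02,0,0],[-0.008,0.023,0,0],[-0.009,0.026,0,0],[-0.009,0.026,0,0]]
  ]
}}

```text
t: 14.32
ee_pos: [547.2, -33.3, 318.7]
orientation: [0.963, 1.347, -0.963]
ft_force: [0.3, 0.2, -0.1]
width: 19.9
```

```bash
python3 - <<'E'
from h import *
o=st(); print(ext(o["ee_pos"])); im=snap("wrist","g_wrist",(180,60,340,240),3.3)
E
```

```text
t 14.325 pos [547.2 -33.3 318.7] rv [ 0.963  1.347 -0.963] F [ 0.34  0.19 -0.14] M [-0.05 -0.14  0.  ] w 19.9 q [-0.082  0.43   1.861  0.     0.851 -0.412]
[-146.4   -1.   318.7]
```

View pics/g_wrist.png

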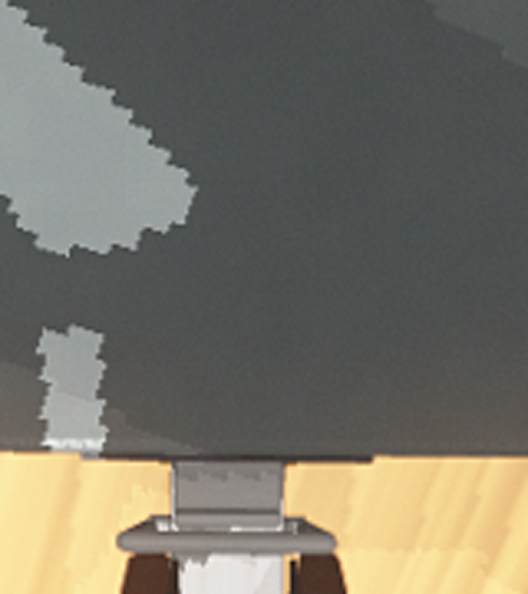

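>>> {"fn": "apply_moves", "kwargs": {
  "commands": [
    [[-0.001,0.003,0,0],[-0.002,0.006,0,0],[-0.003,0.009,0,0],[-0.004,0.011,0,0],[-0.004,0.011,0,0]]
  ]
}}

```text
t: 15.0
ee_pos: [543.1, -22.3, 318.7]
orientation: [0.963, 1.347, -0.963]
ft_force: [-0.6, 0.0, -0.6]
width: 20.3
```

```bash
python3 - <<'E'
from h import *
o=st(); print(ext(o["ee_pos"])); im=snap("wrist","i_wrist",(180,60,340,240),3.3)
snap("scene","i_scene",(225,165,285,215),10)
E
```

```text
t 15.0 pos [543.1 -22.3 318.7] rv [ 0.963  1.347 -0.963] F [-0.57  0.05 -0.61] M [-0.01 -0.09  0.02] w 20.3 q [-0.063  0.424  1.871  0.     0.847 -0.392]
[-134.7   -0.8  318.7]
```

View pics/i_wrist.png

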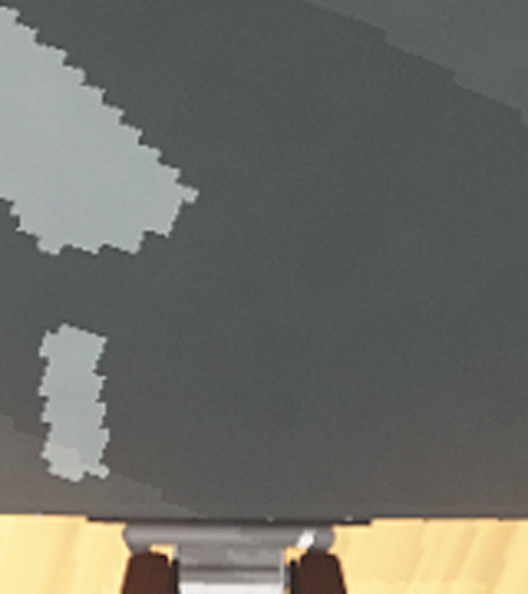

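View pics/i_scene.png

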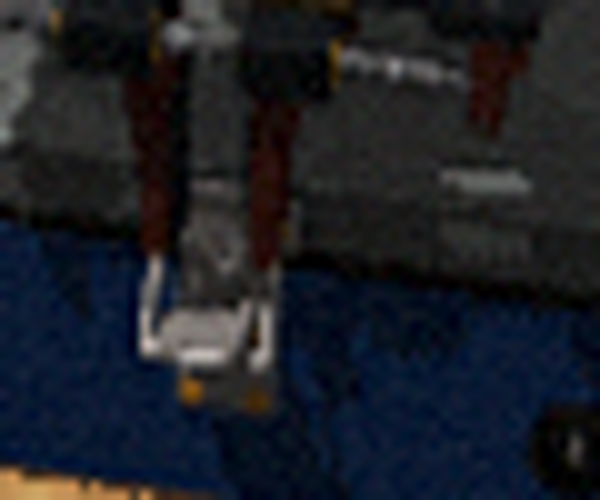

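```bash
python3 - <<'E'
from h import *
im=viewer.get_image("wrist")
f=lambda x,y:(x/3.3+180-.5,y/3.3+60-.5)
for n,uv,z in [("lidedgeL",f(10,516),143),("lidedgeR",f(510,516),143),("bar front",f(230,550),143),("bar L",f(125,538),143),("bar R",f(334,538),143),("lip",f(230,567),132),("lip2",f(230,578),132)]:
    P=hit(im,uv,z); print(n,ext(P))
for l in ["loop_wire","lever_handle","keeper_mark","latch_mark"]:
    print(l,[(ext(d["position"]),round(d["conf"],2)) for d in models.place_of("wrist",l)[:1]])
E
```

```text
lidedgeL [-114.4   37.6  143. ]
lidedgeR [-114.5  -50.   143. ]
bar front [-120.5   -0.7  143. ]
bar L [-118.3   17.5  143. ]
bar R [-118.3  -18.7  143. ]
lip [-128.9   -0.7  132. ]
lip2 [-131.2   -0.7  132. ]
loop_wire [(array([-119.2,   -1.8,  140.2]), 0.65)]
lever_handle [(array([-168.2,    0.4,  126. ]), 0.6)]
keeper_mark [(array([-127.9,    2. ,  127. ]), 0.65)]
latch_mark []
```

>>> {"fn": "apply_moves", "kwargs": {
  "commands": [
    [[0.001,-0.003,0,0],[0.001,-0.003,0.012,0],[0.001,-0.003,0.02,0],[-0.003,0.008,0.02,0],[-0.003,0.008,0.015,0],[-0.003,0.008,0.012,0],[-0.003,0.008,0.012,0]]
  ]
}}

```text
t: 16.23
ee_pos: [540.0, -14.4, 330.0]
orientation: [0.963, 1.348, -0.964]
ft_force: [-0.1, -0.1, -0.1]
width: 20.0
```

```bash
python3 - <<'E'
from h import *
o=st(); print(ext(o["ee_pos"])); im=snap("wrist","j_wrist",(180,100,340,240),3.3)
snap("scene","j_scene",(225,165,285,215),10)
E
```

```text
t 16.225 pos [540.  -14.4 330. ] rv [ 0.963  1.348 -0.964] F [-0.08 -0.15 -0.1 ] M [-0.03 -0.08  0.01] w 20.0 q [-0.049  0.403  1.872 -0.     0.868 -0.378]
[-126.3   -0.4  330. ]
```

View pics/j_wrist.png

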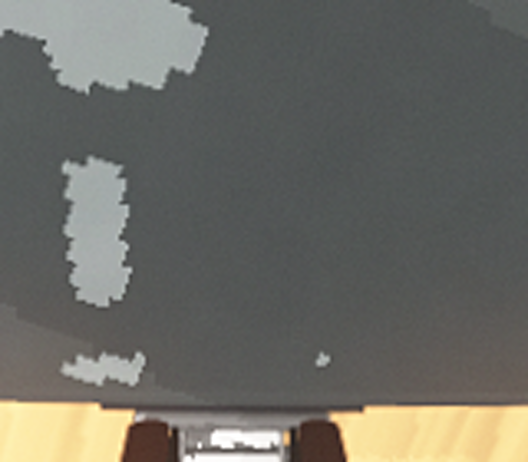

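View pics/j_scene.png

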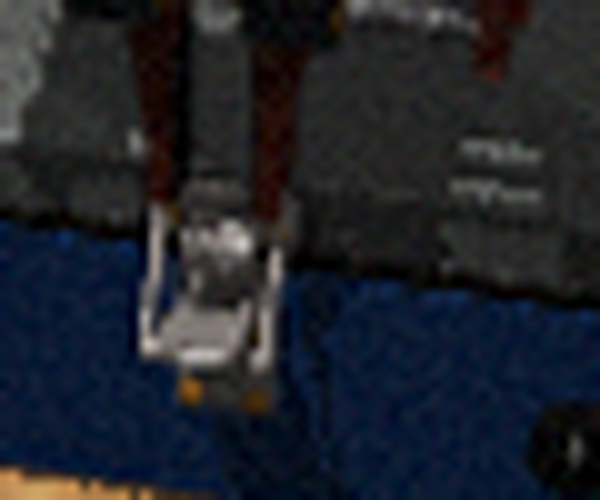

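>>> {"fn": "apply_moves", "kwargs": {
  "commands": [
    [[0,0,-0.001,0],[0,0,-0.002,0],[0,0,-0.003,0],[0,0,-0.004,0],[0,0,-0.005,0],[0,0,-0.005,0]]
  ]
}}

```text
t: 17.08
ee_pos: [540.2, -14.5, 325.6]
orientation: [0.963, 1.347, -0.964]
ft_force: [-0.2, 0.5, 0.6]
width: 20.2
```

```bash
python3 - <<'E'
from h import *
o=st(); print(ext(o["ee_pos"])); im=snap("wrist","k_wrist",(180,100,340,240),3.3)
snap("scene","k_scene",(225,165,285,215),10)
E
```

```text
t 17.075 pos [540.2 -14.5 325.6] rv [ 0.963  1.347 -0.964] F [-0.19  0.51  0.57] M [-0.01 -0.13 -0.01] w 20.2 q [-0.049  0.409  1.874 -0.     0.858 -0.378]
[-126.4   -0.5  325.6]
```

View pics/k_wrist.png

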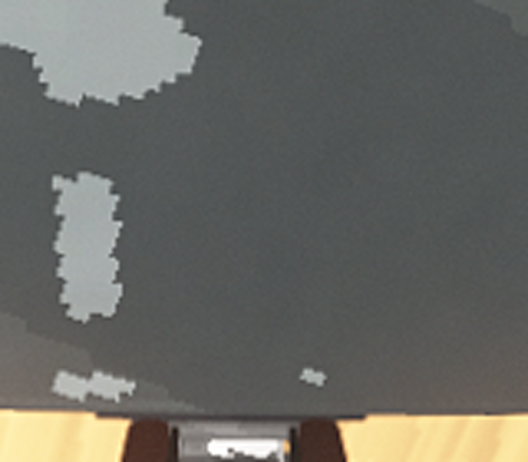

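View pics/k_scene.png

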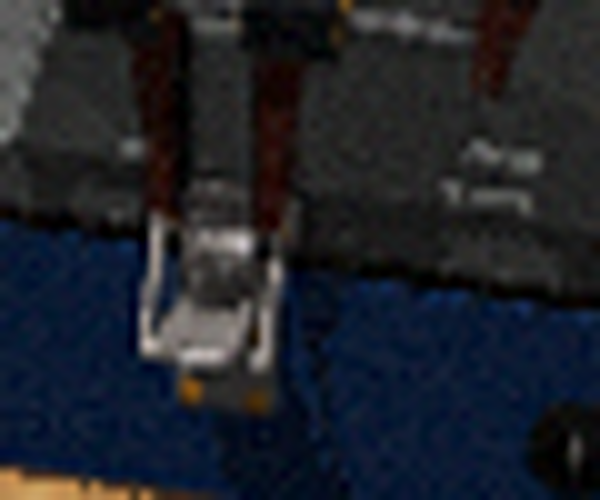

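>>> {"fn": "apply_moves", "kwargs": {
  "commands": [
    [[0,0,-0.001,0],[0,0,-0.002,0],[0,0,-0.003,0],[0,0,-0.004,0],[0,0,-0.004,0]]
  ]
}}

```text
t: 17.8
ee_pos: [540.3, -14.5, 321.7]
orientation: [0.963, 1.347, -0.963]
ft_force: [1.0, -1.3, 0.9]
width: 20.0
```

```bash
python3 - <<'E'
from h import *
o=st(); print(ext(o["ee_pos"])); im=snap("wrist","l_wrist",(200,180,310,240),5)
snap("scene","l_scene",(225,165,285,215),10)
for l in ["loop_wire","lever_handle"]:
  for c in ["wrist","scene"]:
    print(l,[(ext(d["position"]),round(d["conf"],2)) for d in models.place_of(c,l)[:1]])
E
```

```text
t 17.8 pos [540.3 -14.5 321.7] rv [ 0.963  1.347 -0.963] F [ 0.97 -1.28  0.88] M [-0.25 -0.18 -0.06] w 20.0 q [-0.049  0.415  1.876 -0.     0.85  -0.378]
[-126.5   -0.6  321.7]
loop_wire [(array([-119.4,   -3.2,  138.4]), 0.58)]
loop_wire [(array([-114.5,    2.2,  139.2]), 0.38)]
lever_handle [(array([-173.8,    1.6,  120.5]), 0.88)]
lever_handle [(array([-173.5,    4.7,  116.7]), 0.64)]
```

View pics/l_wrist.png

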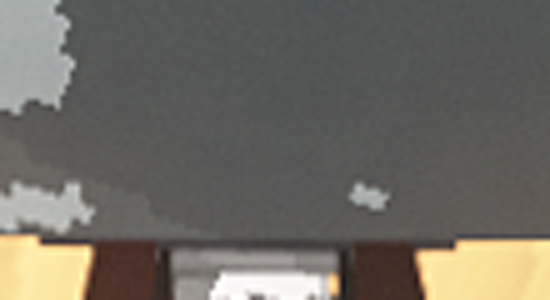

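View pics/l_scene.png

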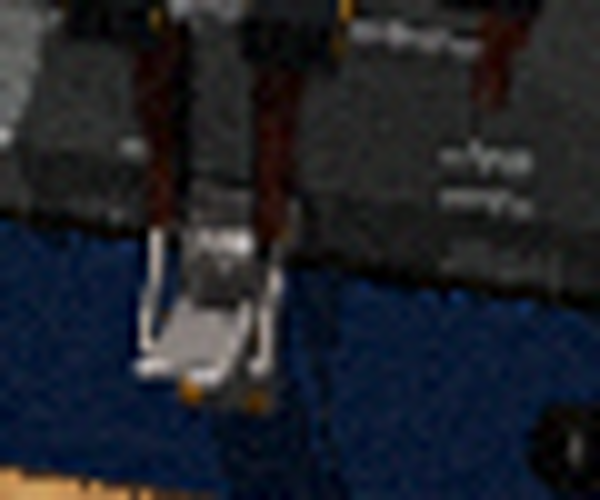

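>>> {"fn": "apply_moves", "kwargs": {
  "commands": [
    [[0,0,-0.001,0],[0,0,-0.002,0],[0,0,-0.003,0],[0,0,-0.003,0]]
  ]
}}

```text
t: 18.6
ee_pos: [540.3, -14.5, 318.7]
orientation: [0.963, 1.347, -0.963]
ft_force: [1.7, -3.7, 1.7]
width: 20.0
```

```bash
python3 - <<'E'
from h import *
o=st(); print(ext(o["ee_pos"]), o["ft_force"]@np.r_[U,0]); im=snap("wrist","m_wrist",(200,180,310,240),5)
snap("scene","m_scene",(225,165,285,215),10)
for l in ["loop_wire","lever_handle"]:
  for c in ["wrist"]:
    print(l,[(ext(d["position"]),round(d["conf"],2)) for d in models.place_of(c,l)[:1]])
E
```

```text
t 18.6 pos [540.3 -14.5 318.7] rv [ 0.963  1.347 -0.963] F [ 1.71 -3.74  1.75] M [-0.5  -0.34 -0.07] w 20.0 q [-0.049  0.42   1.878 -0.     0.843 -0.378]
[-126.5   -0.6  318.7] 4.086767592689203
loop_wire [(array([-1.204e+02, -1.000e-01,  1.338e+02]), 0.51)]
lever_handle [(array([-175.2,    3.8,  112.9]), 0.89)]
```

View pics/m_wrist.png

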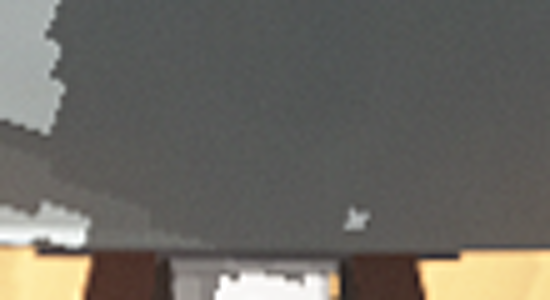

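View pics/m_scene.png

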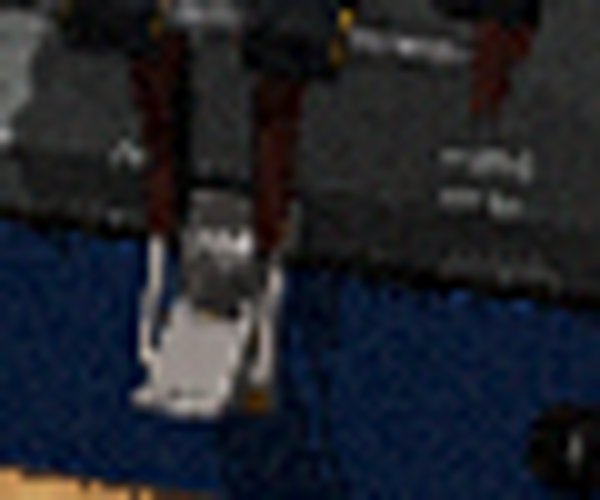

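>>> {"fn": "apply_moves", "kwargs": {
  "commands": [
    [[0.0003,-0.001,0,0],[0.0003,-0.001,-0.0005,0]]
  ]
}}

```text
t: 19.05
ee_pos: [540.3, -15.2, 317.9]
orientation: [0.964, 1.348, -0.964]
ft_force: [-0.7, -0.0, 0.6]
width: 19.8
```

>>> {"fn": "apply_moves", "kwargs": {
  "commands": [
    [[0,0,-0.0005,0],[0,0,-0.001,0],[0,0,-0.0015,0],[0,0,-0.0015,0]]
  ]
}}

```text
t: 19.55
ee_pos: [540.4, -15.5, 316.6]
orientation: [0.963, 1.347, -0.964]
ft_force: [-0.3, 0.2, 0.4]
width: 19.9
```

```bash
python3 - <<'E'
from h import *
o=st(); print(ext(o["ee_pos"]), o["ft_force"]@np.r_[U,0]); 
snap("wrist","n_wrist",(200,180,310,240),5)
snap("scene","n_scene",(225,165,285,215),10)
for l in ["loop_wire","lever_handle"]:
  for c in ["wrist"]:
    print(l,[(ext(d["position"]),round(d["conf"],2)) for d in models.place_of(c,l)[:1]])
E
```

```text
t 19.55 pos [540.4 -15.5 316.6] rv [ 0.963  1.347 -0.964] F [-0.28  0.17  0.39] M [ 0.04 -0.03 -0.02] w 19.9 q [-0.051  0.424  1.879 -0.     0.84  -0.38 ]
[-127.4   -0.4  316.6] -0.2526467521438804
loop_wire [(array([-118.6,   -0.6,  132.3]), 0.49)]
lever_handle [(array([-177.2,   -0.3,  106.8]), 0.8)]
```

View pics/n_scene.png

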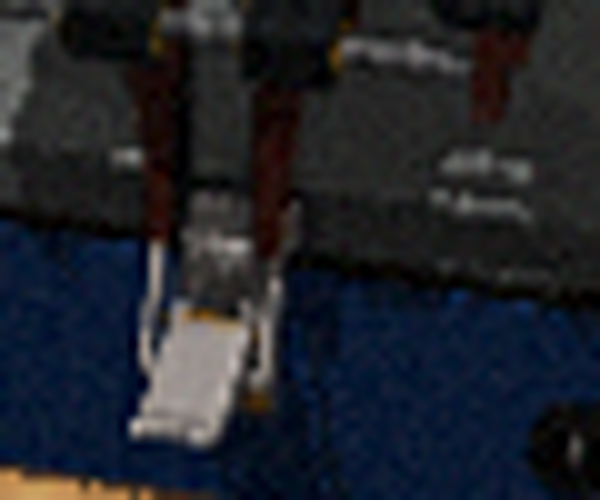

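>>> {"fn": "apply_moves", "kwargs": {
  "commands": [
    [[0,0,-0.0005,0],[0,0,-0.001,0],[0,0,-0.0015,0]]
  ]
}}

```text
t: 20.12
ee_pos: [540.5, -15.4, 315.2]
orientation: [0.963, 1.347, -0.964]
ft_force: [-0.4, 0.5, 0.7]
width: 20.0
```

>>> {"fn": "apply_moves", "kwargs": {
  "commands": [
    [[0,0,-0.0005,0],[0,0,-0.001,0],[0,0,-0.0015,0]]
  ]
}}

```text
t: 20.5
ee_pos: [540.5, -15.5, 313.8]
orientation: [0.964, 1.347, -0.964]
ft_force: [-0.9, 0.4, 4.2]
width: 20.0
```

```bash
python3 - <<'E'
from h import *
o=st(); print(ext(o["ee_pos"]), o["ft_force"]@np.r_[U,0]); 
snap("wrist","p_wrist",(200,180,310,240),5)
snap("scene","p_scene",(225,165,285,215),10)
for l in ["loop_wire","lever_handle","keeper_mark"]:
  for c in ["wrist","scene"]:
    print(l,[(ext(d["position"]),round(d["conf"],2)) for d in models.place_of(c,l)[:1]])
E
```

```text
t 20.5 pos [540.5 -15.5 313.8] rv [ 0.964  1.347 -0.964] F [-0.92  0.38  4.24] M [0.07 0.17 0.01] w 20.0 q [-0.051  0.428  1.88   0.     0.834 -0.38 ]
[-127.5   -0.5  313.8] -0.6584288213537576
loop_wire []
loop_wire [(array([-118. ,    0.2,  129.3]), 0.39)]
lever_handle [(array([-179.7,    5.7,   96.8]), 0.92)]
lever_handle [(array([-179.3,    6.9,   95.8]), 0.54)]
keeper_mark [(array([-127.4,    0.7,  128. ]), 0.73)]
keeper_mark [(array([-127.1,    1.8,  127.9]), 0.89)]
```

View pics/p_scene.png

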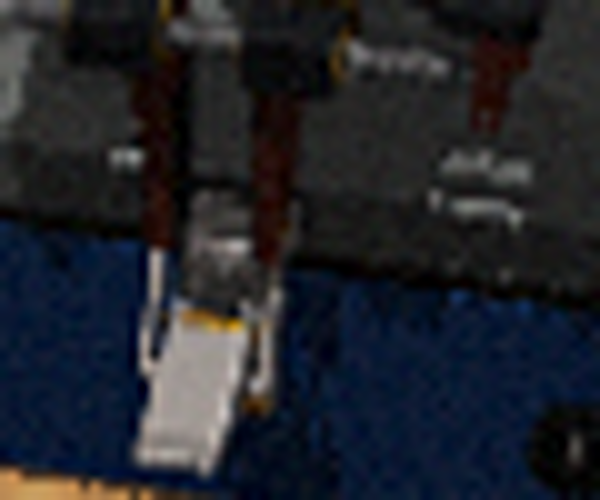

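View pics/p_wrist.png

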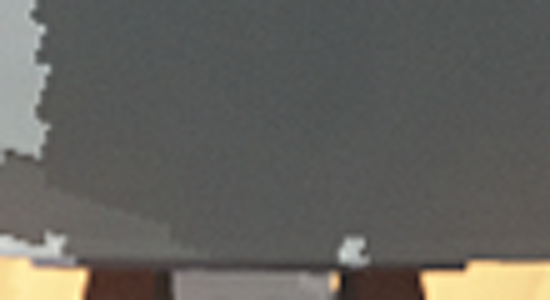

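>>> {"fn": "apply_moves", "kwargs": {
  "commands": [
    [[0,0,-0.0004,0],[0.0003,-0.001,-0.0004,0],[0.0006,-0.002,-0.0004,0],[0.001,-0.003,-0.0004,0]]
  ]
}}

```text
t: 21.4
ee_pos: [541.5, -18.2, 313.5]
orientation: [0.964, 1.348, -0.963]
ft_force: [-2.2, 4.9, 6.9]
width: 19.8
```

```bash
python3 - <<'E'
from h import *
o=st(); print(ext(o["ee_pos"]), o["ft_force"]@np.r_[U,0]); 
snap("wrist","q_wrist",(200,180,310,240),5)
snap("scene","q_scene",(225,165,285,215),10)
for l in ["loop_wire","lever_handle"]:
  for c in ["wrist","scene"]:
    print(l,[(ext(d["position"]),round(d["conf"],2)) for d in models.place_of(c,l)[:1]])
E
```

```text
t 21.4 pos [541.5 -18.2 313.5] rv [ 0.964  1.348 -0.963] F [-2.16  4.88  6.87] M [0.68 0.4  0.02] w 19.8 q [-5.600e-02  4.300e-01  1.878e+00  1.000e-03  8.340e-01 -3.850e-01]
[-130.3   -0.5  313.5] -5.3129001952115695
loop_wire [(array([-121.1,    0.6,  130.4]), 0.61)]
loop_wire [(array([-467.9,  298.4,   -4.4]), 0.52)]
lever_handle [(array([-177.6,    0.7,   91. ]), 0.89)]
lever_handle [(array([-179.6,    7.2,   89. ]), 0.42)]
```

View pics/q_wrist.png

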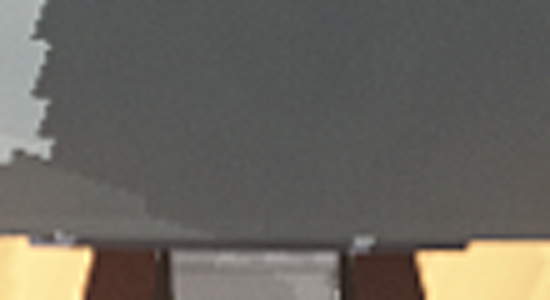

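>>> {"fn": "apply_moves", "kwargs": {
  "commands": [
    [[0.0003,-0.001,0.0001,0],[0.0006,-0.002,0.0002,0],[0.001,-0.003,0.0002,0]]
  ]
}}

```text
t: 22.08
ee_pos: [542.5, -21.2, 313.6]
orientation: [0.964, 1.347, -0.963]
ft_force: [-2.2, 2.3, 5.9]
width: 19.9
```

```bash
python3 - <<'E'
from h import *
o=st(); print(ext(o["ee_pos"]), o["ft_force"]@np.r_[U,0]); 
snap("wrist","r_wrist",(200,180,310,240),5)
for l in ["loop_wire","lever_handle"]:
  for c in ["wrist"]:
    print(l,[(ext(d["position"]),round(d["conf"],2)) for d in models.place_of(c,l)[:1]])
E
```

```text
t 22.075 pos [542.5 -21.2 313.6] rv [ 0.964  1.347 -0.963] F [-2.18  2.31  5.88] M [0.57 0.32 0.03] w 19.9 q [-6.100e-02  4.310e-01  1.875e+00  1.000e-03  8.360e-01 -3.910e-01]
[-133.5   -0.5  313.6] -2.892676884070691
loop_wire [(array([-126.5,   -1.7,  131.4]), 0.72)]
lever_handle [(array([-180.2,    1.8,   86.2]), 0.88)]
```

View pics/r_wrist.png

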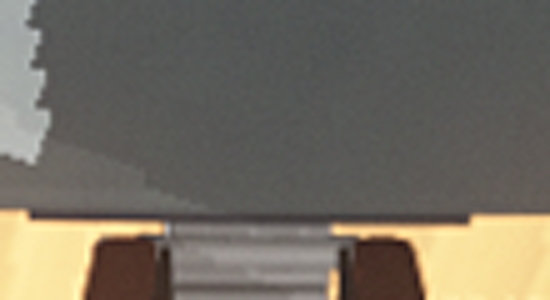

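>>> {"fn": "apply_moves", "kwargs": {
  "commands": [
    [[0.0003,-0.001,0,0],[0.0006,-0.002,0,0],[0.001,-0.003,0,0]]
  ]
}}

```text
t: 22.6
ee_pos: [543.5, -24.2, 313.6]
orientation: [0.964, 1.347, -0.963]
ft_force: [-2.7, 2.7, 4.5]
width: 20.2
```

```bash
python3 - <<'E'
from h import *
o=st(); print(ext(o["ee_pos"]), o["ft_force"]@np.r_[U,0]); 
snap("wrist","s_wrist",(200,180,310,240),5)
for l in ["loop_wire","lever_handle"]:
  for c in ["wrist"]:
    print(l,[(ext(d["position"]),round(d["conf"],2)) for d in models.place_of(c,l)[:1]])
E
```

```text
t 22.6 pos [543.5 -24.2 313.6] rv [ 0.964  1.347 -0.963] F [-2.65  2.7   4.46] M [0.67 0.35 0.01] w 20.2 q [-6.700e-02  4.320e-01  1.873e+00  1.000e-03  8.370e-01 -3.960e-01]
[-136.7   -0.5  313.6] -3.411895470725073
loop_wire [(array([-128.3,   -2.9,  131.5]), 0.83)]
lever_handle [(array([-255.3,  -65.5,   -1.4]), 0.71)]
```

View pics/s_wrist.png

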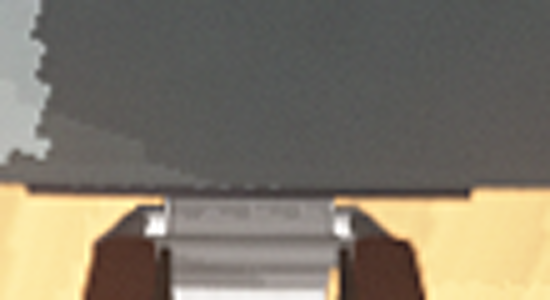

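```bash
python3 - <<'E'
from h import *
im=viewer.get_image("wrist"); c=im["color"][205:250,220:285,::-1]
c=cv2.resize(c,None,fx=12,fy=12,interpolation=cv2.INTER_CUBIC); c=np.clip(c.astype(float)*1.4,0,255).astype(np.uint8)
cv2.imwrite("pics/t.png",c)
for P in [(-115,0,143),(-120,19,130),(-126,19,130),(-128,19,130),(-133,10,131),(-130,10,131),(-127,19,131.6)]:
    w=H+U*(115-P[0])+Y*(P[1]-1); R,t,f,cx,cy=cam(im); p=R@np.r_[w,P[2]]+t; a=np.arctan2(np.hypot(p[0],p[1]),p[2]); r=f*a; uv=np.array([cx,cy])+r*p[:2]/np.hypot(p[0],p[1])
    print(P,((uv+.5-[220,205])*12).round())
E
```

```text
(-115, 0, 143) [369. 158.]
(-120, 19, 130) [-12. 150.]
(-126, 19, 130) [ -8. 260.]
(-128, 19, 130) [ -6. 297.]
(-133, 10, 131) [172. 395.]
(-130, 10, 131) [171. 342.]
(-127, 19, 131.6) [-10. 292.]
```

View pics/t.png

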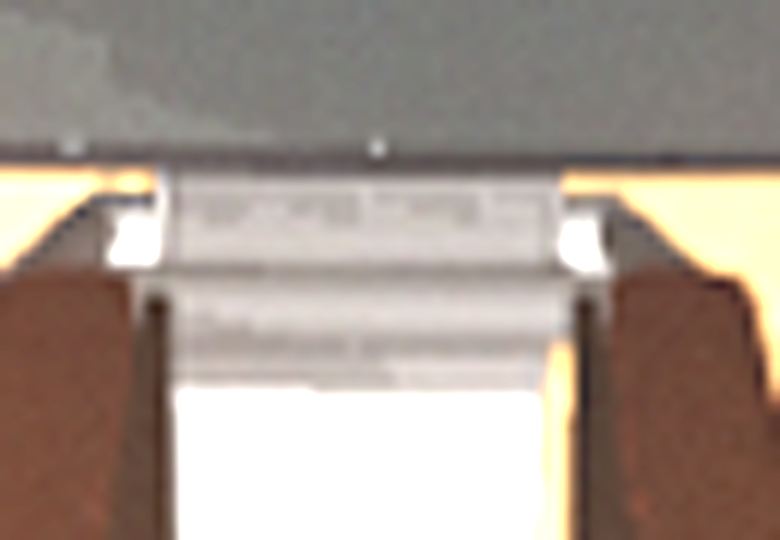

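>>> {"fn": "apply_moves", "kwargs": {
  "commands": [
    [[0,0,0.001,0],[0,0,0.006,0],[0,0,0.02,0],[0,0,0.034,0],[0,0,0.034,0]]
  ]
}}

```text
t: 23.42
ee_pos: [544.1, -24.5, 349.3]
orientation: [0.965, 1.344, -0.962]
ft_force: [-0.8, -0.1, -0.5]
width: 20.0
```

>>> {"fn": "apply_moves", "kwargs": {
  "commands": [
    [[0.005,-0.015,0,0],[0.01,-0.03,0,0],[0.015,-0.043,0,0],[0.015,-0.043,0,0]]
  ],
  "gripper": 0
}}

```text
t: 23.92
ee_pos: [558.9, -68.8, 347.2]
orientation: [0.965, 1.347, -0.965]
ft_force: [0.5, 0.8, 0.1]
width: 0.4
```

```bash
python3 - <<'E'
from h import *
o=st(); print(ext(o["ee_pos"])); 
snap("wrist","u_wrist",(180,60,340,240),3.3)
snap("scene","u_scene",(225,165,285,215),10)
for l in ["loop_wire","lever_handle"]:
  for c in ["wrist","scene"]:
    print(l,[(ext(d["position"]),round(d["conf"],2)) for d in models.place_of(c,l)[:1]])
E
```

```text
t 23.925 pos [558.9 -68.8 347.2] rv [ 0.965  1.347 -0.965] F [0.49 0.81 0.15] M [-0.07 -0.11  0.06] w 0.4 q [-0.144  0.408  1.811 -0.     0.923 -0.471]
[-183.9   -0.6  347.2]
loop_wire [(array([-128.5,   -0.5,  130.1]), 0.74)]
loop_wire [(array([-127.5,    1.2,  129.9]), 0.51)]
lever_handle [(array([-177.4,    1.4,   82.3]), 0.65)]
lever_handle [(array([-177.4,    4.3,   74.1]), 0.44)]
```

View pics/u_wrist.png

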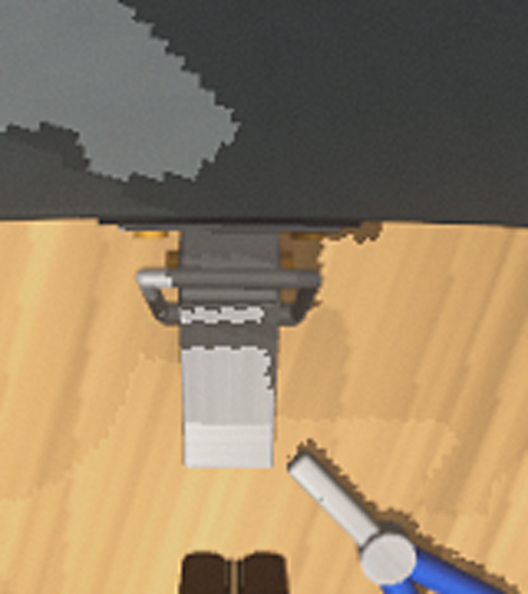

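View pics/u_scene.png

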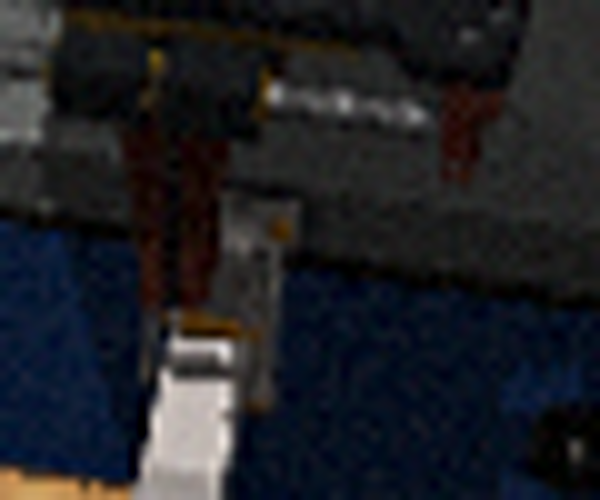

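>>> {"fn": "apply_moves", "kwargs": {
  "commands": [
    [[0,0,-0.02,0],[0,0,-0.04,0],[0,0,-0.06,0],[0,0,-0.072,0],[0,0,-0.075,0],[0,0,-0.075,0]]
  ]
}}

```text
t: 24.98
ee_pos: [558.7, -67.4, 272.8]
orientation: [0.963, 1.347, -0.963]
ft_force: [-0.4, 0.2, 0.4]
width: 0.5
```

>>> {"fn": "apply_moves", "kwargs": {
  "commands": [
    [[0,0,-0.002,0],[0,0,-0.004,0],[0,0.001,-0.006,0],[0,0.001,-0.008,0],[-0.001,0.002,-0.01,0],[-0.001,0.003,-0.012,0]]
  ]
}}

```text
t: 25.72
ee_pos: [557.8, -64.7, 260.6]
orientation: [0.963, 1.346, -0.963]
ft_force: [0.5, -3.0, 2.2]
width: 0.3
```

```bash
python3 - <<'E'
from h import *
o=st(); print(ext(o["ee_pos"])); 
snap("wrist","v_wrist",(180,60,340,240),3.3)
E
```

```text
t 25.725 pos [557.8 -64.7 260.6] rv [ 0.963  1.346 -0.963] F [ 0.46 -3.02  2.21] M [-0.45 -0.22  0.01] w 0.3 q [-1.370e-01  5.370e-01  1.856e+00 -1.000e-03  7.470e-01 -4.650e-01]
[-179.6   -1.   260.6]
```

View pics/v_wrist.png

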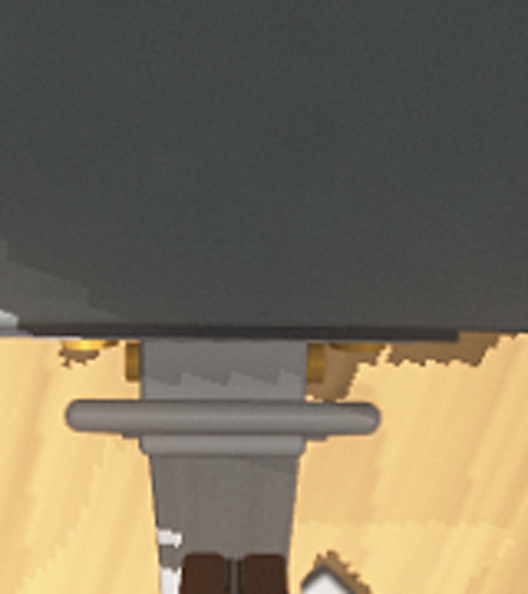

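>>> {"fn": "apply_moves", "kwargs": {
  "commands": [
    [[0,0.001,-0.0015,0],[-0.001,0.002,-0.003,0],[-0.001,0.003,-0.0045,0],[-0.002,0.005,-0.006,0]]
  ]
}}

```text
t: 26.28
ee_pos: [555.7, -59.6, 254.4]
orientation: [0.964, 1.346, -0.963]
ft_force: [2.7, -4.4, 0.7]
width: 0.8
```

>>> {"fn": "apply_moves", "kwargs": {
  "commands": [
    [[0,0.0015,-0.001,0],[-0.001,0.003,-0.002,0],[-0.0015,0.0045,-0.003,0],[-0.002,0.006,-0.0035,0]]
  ]
}}

```text
t: 26.78
ee_pos: [553.5, -53.6, 250.7]
orientation: [0.963, 1.347, -0.964]
ft_force: [2.1, -6.0, -1.0]
width: 0.3
```

```bash
python3 - <<'E'
from h import *
o=st(); print(ext(o["ee_pos"])); 
snap("wrist","w_wrist",(180,60,340,240),3.3)
E
```

```text
t 26.775 pos [553.5 -53.6 250.7] rv [ 0.963  1.347 -0.964] F [ 2.11 -6.04 -1.04] M [-0.92 -0.44 -0.05] w 0.3 q [-0.118  0.548  1.871 -0.     0.723 -0.447]
[-167.7   -0.5  250.7]
```

View pics/w_wrist.png

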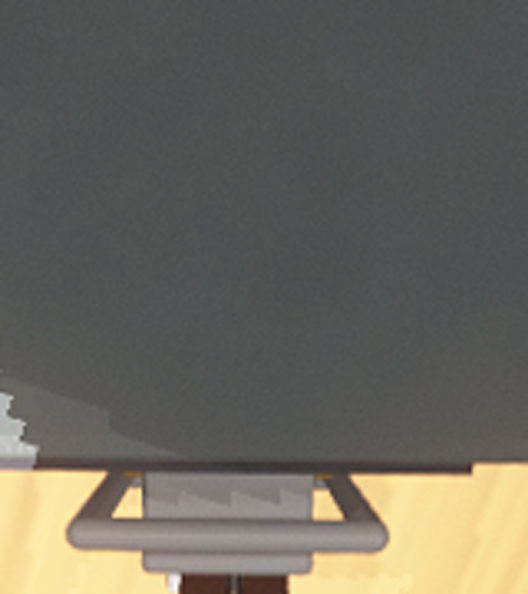

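>>> {"fn": "apply_moves", "kwargs": {
  "commands": [
    [[0,0.0015,0,0],[-0.001,0.003,0,0],[-0.0015,0.0045,0,0],[-0.002,0.006,-0.0005,0],[-0.0025,0.007,-0.0005,0]]
  ]
}}

```text
t: 27.45
ee_pos: [550.8, -46.4, 250.2]
orientation: [0.963, 1.348, -0.964]
ft_force: [1.7, -4.0, -1.4]
width: 0.3
```

>>> {"fn": "apply_moves", "kwargs": {
  "commands": [
    [[0,0.0015,0,0],[-0.001,0.003,0,0],[-0.0015,0.0045,0,0],[-0.002,0.006,0,0]]
  ]
}}

```text
t: 27.95
ee_pos: [548.9, -40.2, 250.4]
orientation: [0.964, 1.348, -0.964]
ft_force: [1.2, -1.9, -1.3]
width: 0.6
```

```bash
python3 - <<'E'
from h import *
o=st(); print(ext(o["ee_pos"])); 
snap("scene","x_scene",(190,115,320,225),5)
for l in ["loop_wire","lever_handle","keeper_mark"]:
    print(l,[(ext(d["position"]),round(d["conf"],2)) for d in models.place_of("scene",l)[:1]])
E
```

```text
t 27.95 pos [548.9 -40.2 250.4] rv [ 0.964  1.348 -0.964] F [ 1.21 -1.94 -1.31] M [-0.49 -0.21 -0.  ] w 0.6 q [-0.095  0.542  1.884  0.     0.716 -0.424]
[-153.5   -0.4  250.4]
loop_wire [(array([ 252.6, -128.6,   -2.2]), 0.56)]
lever_handle [(array([-141.9,    3.7,   44.6]), 0.51)]
keeper_mark [(array([-130.6,   -0.6,  125.6]), 0.65)]
```

View pics/x_scene.png

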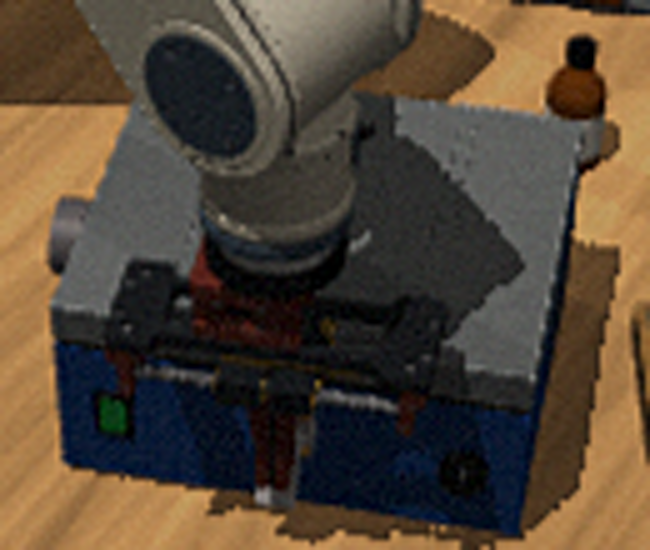

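>>> {"fn": "apply_moves", "kwargs": {
  "commands": [
    [[0,0.001,0,0],[-0.0005,0.002,0,0],[-0.001,0.003,0,0],[-0.0015,0.004,0,0]]
  ]
}}

```text
t: 28.65
ee_pos: [547.5, -36.3, 250.5]
orientation: [0.964, 1.347, -0.964]
ft_force: [-0.1, 0.4, -0.4]
width: 0.6
```

>>> {"fn": "apply_moves", "kwargs": {
  "commands": [
    [[0,0.001,0,0],[-0.0005,0.002,0,0],[-0.001,0.003,0,0]]
  ]
}}

```text
t: 29.02
ee_pos: [547.1, -35.0, 250.6]
orientation: [0.961, 1.344, -0.963]
ft_force: [3.0, -18.3, -4.6]
width: 0.5
```

>>> {"fn": "apply_moves", "kwargs": {
  "commands": [
    [[0.001,-0.004,0,0],[0.005,-0.015,0,0],[0.01,-0.03,0,0],[0.02,-0.06,0,0],[0.03,-0.09,0.02,0],[0.035,-0.11,0.06,0],[0.035,-0.11,0.11,0],[0.035,-0.11,0.11,0]]
  ]
}}

```text
t: 30.02
ee_pos: [582.9, -145.0, 364.6]
orientation: [0.966, 1.339, -0.961]
ft_force: [0.5, 0.0, -0.2]
width: 0.3
```

```bash
python3 - <<'E'
from h import *
o=st(); print(ext(o["ee_pos"])); 
snap("scene","y_scene",(190,115,320,225),5); snap("wrist","y_wrist",scale=1.5)
for l in ["loop_wire","lever_handle","keeper_mark"]:
  for c in ["scene","wrist"]:
    print(l,[(ext(d["position"]),round(d["conf"],2)) for d in models.place_of(c,l)[:1]])
E
```

```text
t 30.025 pos [ 582.9 -145.   364.6] rv [ 0.966  1.339 -0.961] F [ 0.54  0.   -0.18] M [ 0.03 -0.06  0.02] w 0.3 q [-0.264  0.434  1.718  0.     0.982 -0.592]
[-263.7    1.2  364.6]
loop_wire [(array([-126.3,    0.6,  126.2]), 0.49)]
loop_wire [(array([-137.4,    1.1,   46.9]), 0.73)]
lever_handle [(array([-138. ,    2.9,   40.6]), 0.65)]
lever_handle [(array([-136.5,    1.8,   48. ]), 0.75)]
keeper_mark [(array([-126.5,    0.2,  122.9]), 0.79)]
keeper_mark []
```

View pics/y_scene.png

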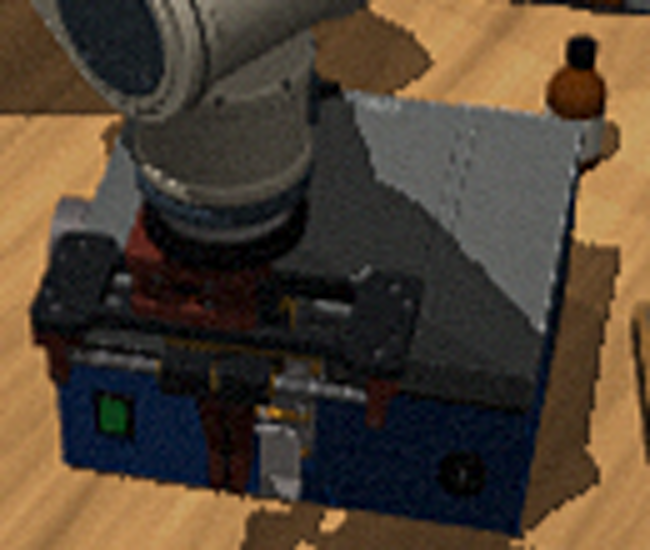

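View pics/y_wrist.png

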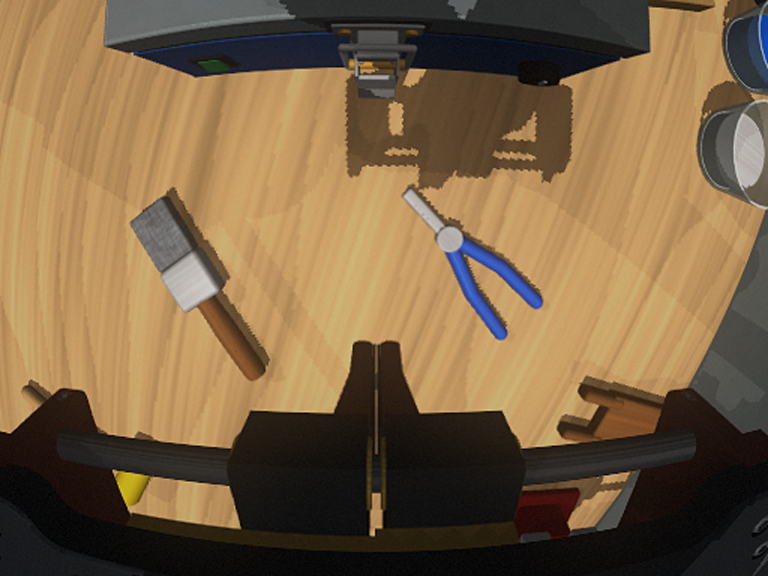

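```bash
python3 - <<'E'
from h import *
snap("wrist","z_wrist",(210,5,300,75),8); snap("top","z_top",scale=1.5)
E
```

```text
(no output)
```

View pics/z_wrist.png

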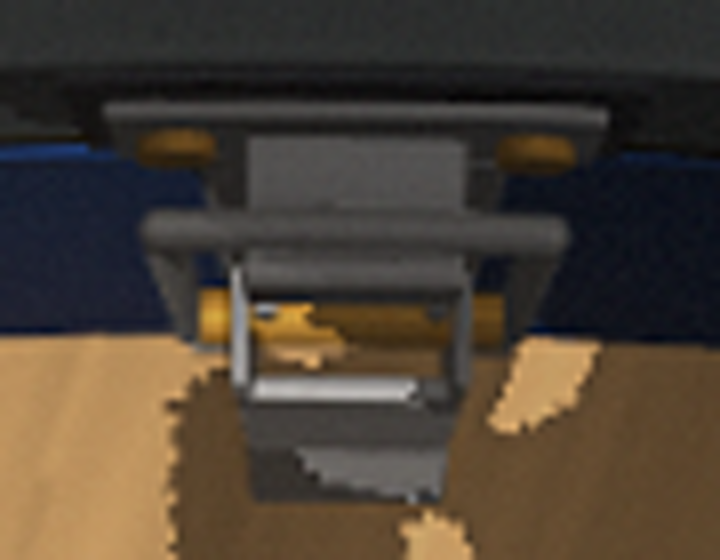

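View pics/z_top.png

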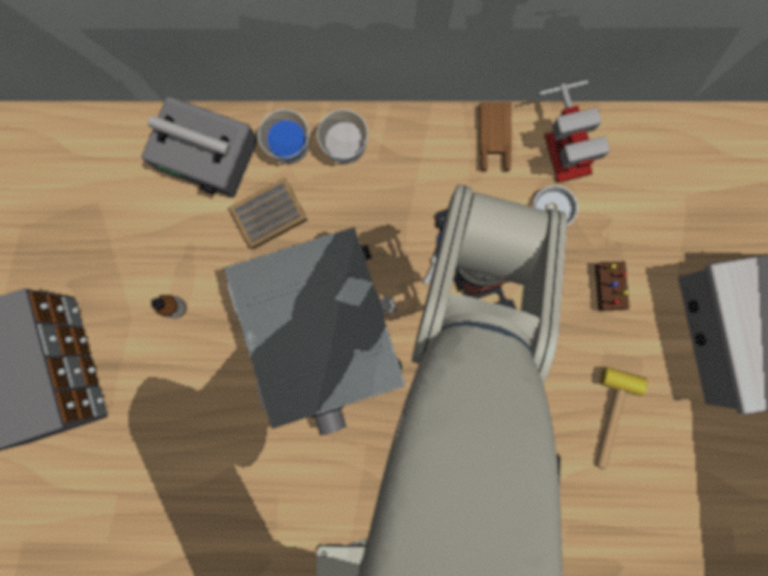

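The close-up shows the crossbar (row ~230) on the keeper's arm behind the lip (row ~268), with the lever flat. The top view shows the bystanders where they were, as far as the arm lets them be seen. I'm handing the job in.

```bash
python3 - <<'E'
from workcell import workorder
print(workorder.close_job())
E
```

```text
the job is handed in; nothing more can be done
None
```

The dust extractor is shut and latched, and I handed the job in at about 30 s with the arm clear and the tool force at zero.

1. **Lid:** I pressed it down onto the seal until the force read 12.5 N.
2. **Loop:** I swung it over the keeper and pushed its crossbar down with the fingertips. The force rose to about 4 N as it met the keeper's arm. I then drew it out against the lip, which needed at most about 9 N in total.
3. **Lever:** Only then did I press the lever over centre. It resisted with about 6.5 N, then the force dropped to zero as it snapped home. A last push against the flat stop read about 19 N.

**Last checks:**
- The close-up shows the crossbar behind the keeper's lip and the handle flat along the front.
- The keeper reads about 123 mm high, roughly 5 mm lower than before latching, so the latch has drawn the lid down onto the seal.
- The things on the bench look unmoved. The arm partly hid the brush, pliers and dish in the last top view. The wrist view shows the brush and pliers lying clear; of the dish, only the part not hidden could be checked.
- One detector result disagreed: the wrist camera placed the loop on the lever handle, at 47 mm high. The picture and the scene camera, which read 126 mm, both contradict it.

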